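# Find the soft buttons on the saw bench's switch box and guard them off

## Task

Some buttons on the workshop's switch box are worn out. Going from the robot's left to its right, press each of the three buttons slowly and gently, straight in until it either snaps over and stays in or has gone nearly all the way down without a snap, and let go. Then see that the hinged guard of every soft button is swung fully down over it, leave the guards of the good, snapped-in buttons standing open, and leave the other things on the bench alone.

Things in the scene. Friction and masses are not known exactly. Their poses are not given: they have to be found in the camera images.
- station: Grey push-button box fixed to the bench, 170 (its x) x 360 (y) x 70 mm high. Origin: centre of its underside; x points to its back (away from the robot), y to the robot's left, z up. On top, 3 identical black buttons in a row along y, 105 mm apart, 20 mm in front of its centre, each with a hinged guard behind it. One or two of the three, any of them, are good; the others are worn and soft; they look alike.
- button_left_top (a point): Centre of the top face of the left button, at the +y end of the row (the robot's left): an upright black plunger of 44 mm diameter standing 24 mm proud of the box (top 94 mm over the bench) when out. It moves with the button.
- button_middle_top (a point): Centre of the top face of the middle button, in the middle of the row: an upright black plunger of 44 mm diameter standing 24 mm proud of the box (top 94 mm over the bench) when out. It moves with the button.
- button_right_top (a point): Centre of the top face of the right button, at the -y end of the row (the robot's right): an upright black plunger of 44 mm diameter standing 24 mm proud of the box (top 94 mm over the bench) when out. It moves with the button.
- button_left (a joint): How far the left button is pressed, m: 0 out, 0.018 at the hard stop. A good one resists with up to about 9 N at 3 to 4 mm, then gives way, snaps in at about 8 mm and stays in by itself, at 14 mm. A worn one pushes back softly, rising steadily from 1 to about 5 N over its whole travel, and comes out again when let go. Pressing to 13 mm tells.
- button_middle (a joint): How far the middle button is pressed, m: 0 out, 0.018 at the hard stop. A good one resists with up to about 9 N at 3 to 4 mm, then gives way, snaps in at about 8 mm and stays in by itself, at 14 mm. A worn one pushes back softly, rising steadily from 1 to about 5 N over its whole travel, and comes out again when let go. Pressing to 13 mm tells.
- button_right (a joint): How far the right button is pressed, m: 0 out, 0.018 at the hard stop. A good one resists with up to about 9 N at 3 to 4 mm, then gives way, snaps in at about 8 mm and stays in by itself, at 14 mm. A worn one pushes back softly, rising steadily from 1 to about 5 N over its whole travel, and comes out again when let go. Pressing to 13 mm tells.
- guard_left (a joint): Angle of the left button's guard, rad: 0 closed (level over its button, on its stop), 1.57 standing upright, about 2.05 fully open, leaning back away from the robot. It starts open. A stiff hinge (under 1 N at the plate) keeps it where it is left.
- guard_middle (a joint): Angle of the middle button's guard, rad: 0 closed (level over its button, on its stop), 1.57 standing upright, about 2.05 fully open, leaning back away from the robot. It starts open. A stiff hinge (under 1 N at the plate) keeps it where it is left.
- guard_right (a joint): Angle of the right button's guard, rad: 0 closed (level over its button, on its stop), 1.57 standing upright, about 2.05 fully open, leaning back away from the robot. It starts open. A stiff hinge (under 1 N at the plate) keeps it where it is left.
- guard_left_plate (a point): Centre of the left guard's steel plate, 50 mm (along the guard) x 76 mm (station y) x 4 mm, on two side arms; centre 65 mm, free edge 90 mm from the hinge line. Closed, it lies level over the button, its top 108 mm over the bench, 10 mm clear of the button. x: from plate to hinge; z: out of the face that is on top when closed and looks away from the robot when open.
- guard_middle_plate (a point): Centre of the middle guard's steel plate, 50 mm (along the guard) x 76 mm (station y) x 4 mm, on two side arms; centre 65 mm, free edge 90 mm from the hinge line. Closed, it lies level over the button, its top 108 mm over the bench, 10 mm clear of the button. x: from plate to hinge; z: out of the face that is on top when closed and looks away from the robot when open.
- guard_right_plate (a point): Centre of the right guard's steel plate, 50 mm (along the guard) x 76 mm (station y) x 4 mm, on two side arms; centre 65 mm, free edge 90 mm from the hinge line. Closed, it lies level over the button, its top 108 mm over the bench, 10 mm clear of the button. x: from plate to hinge; z: out of the face that is on top when closed and looks away from the robot when open.
- guard_left_hinge (a point): On the hinge line of the left guard, in its middle: 65 mm behind the button's centre (station +x), 106 mm over the bench. The hinge line is along station y; the guard swings up and back from over the button.
- guard_middle_hinge (a point): On the hinge line of the middle guard, in its middle: 65 mm behind the button's centre (station +x), 106 mm over the bench. The hinge line is along station y; the guard swings up and back from over the button.
- guard_right_hinge (a point): On the hinge line of the right guard, in its middle: 65 mm behind the button's centre (station +x), 106 mm over the bench. The hinge line is along station y; the guard swings up and back from over the button.
- plane: Wooden hand plane, 200 x 60 x 32 mm with an upright iron, origin under its centre; a bystander.
- hammer: Hammer lying on the bench beyond the box, a bystander; origin under its middle.
- tin: Upright tin, 70 mm diameter, 100 mm high, origin under its centre; a bystander.
- offcut: Wood offcut 140 x 60 x 45 mm, origin under its centre; a bystander.

How it is judged:
On the way, in this order (a step that is already met when the one before it is completed fails the run):
1. the left button has been pressed right in (past 11 mm) (value of joint button_left above 0.011 m), for 0.05 s.
2. the middle button has been pressed right in (past 11 mm) (value of joint button_middle above 0.011 m), for 0.05 s.
3. the right button has been pressed right in (past 11 mm) (value of joint button_right above 0.011 m), for 0.05 s.
At the end, for the whole second after the job is handed in: Every button either stays snapped in (past 11 mm) with its guard open (over 1.2 rad), or is a soft one, out again (under 3 mm), with its guard down over it (within 0.12 rad of level) (((value of joint button_left above 0.011 m and value of joint guard_left above 1.2 rad) or (value of joint button_left below 0.003 m and value of joint guard_left below 0.12 rad)) and ((value of joint button_middle above 0.011 m and value of joint guard_middle above 1.2 rad) or (value of joint button_middle below 0.003 m and value of joint guard_middle below 0.12 rad)) and ((value of joint button_right above 0.011 m and value of joint guard_right above 1.2 rad) or (value of joint button_right below 0.003 m and value of joint guard_right below 0.12 rad))); the robot touches nothing.
It fails at once if the box, a button or a guard is pushed hard (over 40 N) (contact force between any of the fingers, the arm and station above 40 N).
It fails at once if a button is jabbed in (faster than 0.15 m/s) instead of pressed slowly (velocity of joint any of button_left, button_middle, button_right above 0.15 m/s).
It fails at once if a bystander is moved (over 20 mm) (distance of any of plane, hammer, tin, offcut from where it was at the start of the episode above 0.02 m).
It also fails if it takes over 67 s, if anything falls off the work surface, if the arm or the gripper's body presses on something with over 40 N, if the wrist force passes 120 N, or if a joint passes its speed limit or range.

## Robot

A 6-joint arm with a two-finger parallel gripper is mounted at the origin on the work surface. World frame = base frame: x ahead of the robot, y to its left, z up, the work surface at z = 0. Lengths are in m, angles in rad, forces in N, time in s.
With the tool pointing down it reaches from about 0.375 to 0.9 m from the base axis. Payload 3.1 kg.
Tool frame: the origin (TCP) lies on the centre line of the jaws, within the pads' length; the fingertips stand 8 mm ahead of it and the grasp point (between the pads) lies 11 mm behind it; z points along the fingers, y is the line along which they close (so a half turn about z gives the same grasp; the last joint's range is limited). The gripper opens to 85 mm and grips with 20 to 120 N. Pads are 22 mm wide; open, the fingers measure 114 mm over their backs; the gripper's body (76 mm by 85 mm) begins 54 mm behind the grasp point. The pads swing forward as they close: fully open they stand 13 mm farther back than shut.
Start: joints at [1.067, 0.527, 1.433, -0, 1.181, -0.178], TCP at [0.199, 0.592, 0.239] pointing down, gripper open.
Joint ranges: [-3.08, 3.08], [-0.75, 2.2], [0.22, 2.44], [-1.43, 4.57], [0, 2.65], [-2.85, 2.85]. Speed limits (rad/s): [2.79, 2.79, 3.14, 3.14, 3.14, 3.14].

## Interface

Orientations are given as a unit quaternion [w, x, y, z].
In Python, from rig import env gives the robot as it stands.
- The arm moves only by the tool send_rows, never from a script. Its argument "moves" is text: rows parted by semicolons, each of 6 numbers parted by spaces: the shift along the tool's x, y, z in m, then the turn, a rotation vector about the tool's x, y, z in rad. A call has 1 to 10 rows; each row shifts and turns the commanded pose from where the row before left it, along the tool's axes as they then stand; what a row does not reach is not made up. A row lasts 1/8 s, in which the tool goes at most 62.5 mm and 10.7 degrees, less where a joint would pass 70% of its speed; a pose out of reach is approached as far as the arm can. A call with a gripper value outside its range is refused whole. "fingers" is the gripper's target within -1 to 1 (fully open at 1, half-way at 0, shut at -1), set as the call begins (left out, the last holds). The fingers move at their own pace and stop on an object; the grip force is fixed at half the most. Time passes only in rows, so rows that do not move let the fingers close. It gives the time, the measured TCP pose, the force, the opening and the grip force at its end, in the units of the state.
- env.sense(): the state, without advancing time (a new reading comes with each control period).
- env.grab_frame(name): name is "scene" or "top" or "wrist"; returns (picture, depth): 384x512x3 uint8, red, green, blue; 384x512 float32, m along the optical axis (not along the pixel's ray), 0 where there is no reading.
- env.camera_info(name): a dict with "fov_y" (degrees; the focal length in pixels is half the picture's height over the tangent of half this angle, whatever the lens; pixels are square), "cx", "cy" (the principal point, pixels), "extrinsics" (4x4, takes a point from world to camera coordinates). Camera axes: x right, y up, looking along -z (the intrinsics and any distortion apply to the point x, -y, -z); pixel columns grow to the right and rows downward; lengths in m; the calibration is good to about 2 mm. A picture is of the moment at which its call begins: read the wrist's pose just before it. camera_info takes no time and is no camera call; for the wrist camera it gives the pose at the moment of the call.
- env.job_done(): hands the job in; it is judged then, once.
The state is a dict: "t": time; "qpos": joint angles; "dq": joint speeds; "effort": joint torques, N m; "tcp_pos": TCP position; "orientation": TCP orientation; "contact_force": force on the tool from outside, world axes, zero at the start; "ft_torque": the same for the moment, N m; "width": finger opening in m; "gripper_force": force on a finger pad.
Only numpy, scipy, OpenCV 4.12 (cv2) and the standard library are available. Lean on these libraries where they do the work, as an engineer would, in place of code of your own. Each camera call takes 0.05 s, during which the arm holds its last target. There are 200 camera calls.

## Working session

There is one attempt and no reset: what is moved stays moved. The work goes in short steps, Python scripts to look and compute and a tool call to move; the robot and the scene stay as the last step left them, time stands still between calls to the robot, and variables do not carry over. Pictures are saved under pics/ and viewed, at most 10 in all, crops included, and the job is handed in when it is done.

Besides the shell and the picture viewer there is one more tool, called after ">>>" as name(argument=value, ...), one argument or row to a line, values as JSON. send_rows: Moves the arm, as the interface text tells. Its arguments: {"type":"object","properties":{"moves":{"type":"string"},"fingers":{"type":"number"}},"required":["moves"]}

```bash
mkdir -p pics; cat > h.py <<'E'
from rig import env
import numpy as np, cv2
def K(n):
    c=env.camera_info(n); return c, 192/np.tan(np.radians(c['fov_y']/2))
def cloud(n):
    c,f=K(n); im,d=env.grab_frame(n)
    v,u=np.mgrid[:384,:512]
    P=np.stack([(u-c['cx'])/f*d,-(v-c['cy'])/f*d,-d,np.ones_like(d)],-1)
    W=P@np.linalg.inv(np.array(c['extrinsics'])).T
    return im,d,W[...,:3]
E
python3 - <<'E'
from h import *
s=env.sense(); print(s)
print(env.camera_info('top'))
im,d,W=cloud('top'); im2,_,W2=cloud('scene')
np.savez('a.npz',im=im,d=d,W=W,im2=im2,W2=W2)
cv2.imwrite('pics/a.png',np.hstack([cv2.resize(x[...,::-1],(400,300)) for x in(im,im2)]))
E
```

```text
{'t': 0.0, 'qpos': array([ 1.06747301e+00,  5.28453981e-01,  1.43390619e+00,  1.16690808e-05,
        1.18142522e+00, -1.78516265e-01]), 'dq': array([ 0.00388306, -0.00073529,  0.00099049, -0.00095611, -0.00024344,
        0.00025947]), 'effort': array([-3.91332997e-04, -4.42336786e+01, -1.78028351e+01, -1.67706944e-04,
        8.26024421e-03,  1.31818439e-05]), 'tcp_pos': array([0.19908575, 0.59169777, 0.23833987]), 'orientation': array([-3.71659510e-04,  1.61692667e-01,  9.86840554e-01, -1.03146399e-03]), 'contact_force': array([-0.52189348, -0.07450492,  0.33218016]), 'ft_torque': array([-0.00472424, -0.02819649, -0.03093345]), 'gripper_force': 0.0, 'width': 0.08533345976715952}
{'fov_y': 55.21499263091602, 'cx': 251.6068346731311, 'cy': 183.07110755921664, 'extrinsics': array([[ 6.48471470e-02, -9.97894624e-01, -1.08005317e-03,
        -3.73467748e-02],
       [ 9.77308127e-01,  6.32905654e-02,  2.02146305e-01,
        -5.94048528e-01],
       [-2.01652354e-01, -1.41641559e-02,  9.79354739e-01,
        -1.30195621e+00],
       [ 0.00000000e+00,  0.00000000e+00,  0.00000000e+00,
         1.00000000e+00]])}
```

View pics/a.png

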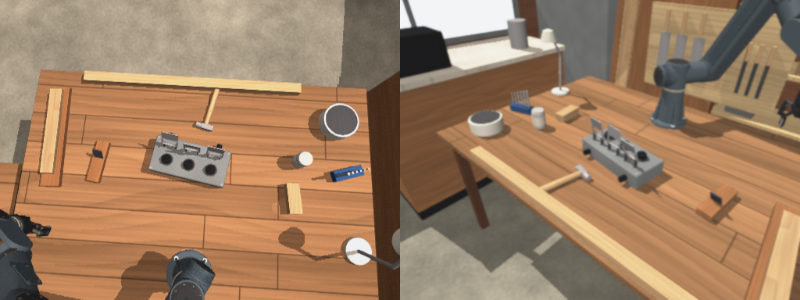

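The left half (top view) shows the box near (190,160) with three black buttons at about (165,159), (188,164) and (211,170), and the plane at (97,160). The hammer is behind the box, the tin and offcut to the right.

```bash
python3 - <<'E'
from h import *
a=np.load('a.npz');im=a['im'];W=a['W'];d=a['d']
reg=np.zeros((384,512),bool);reg[165:245,180:305]=1
print(np.histogram(W[...,2][reg],bins=np.arange(-.02,.2,.01)))
m=(reg&(np.abs(W[...,2]-.07)<.008)); p=W[m][:,:2].astype(np.float32)
print('box',cv2.minAreaRect(p), p.min(0),p.max(0))
b=(reg&(np.abs(W[...,2]-.094)<.007)&(im.max(2)<70)).astype(np.uint8)
n,l,st,c=cv2.connectedComponentsWithStats(b)
for i in range(1,n):
    if st[i,4]>60: q=W[l==i]; print(st[i],c[i],np.median(q,0),(q.min(0)+q.max(0))/2,q.max(0)-q.min(0))
cv2.imwrite('pics/b.png',cv2.resize(im[150:260,165:325,::-1],(800,550),interpolation=cv2.INTER_CUBIC))
E
```

```text
(array([   1, 2099, 3008,   22,   36,   34,   38,   22, 1501, 2168,   54,
        334,   87,   79,    8,   16,   33,   72,   81,   75,   83]), array([-0.02, -0.01,  0.  ,  0.01,  0.02,  0.03,  0.04,  0.05,  0.06,
        0.07,  0.08,  0.09,  0.1 ,  0.11,  0.12,  0.13,  0.14,  0.15,
        0.16,  0.17,  0.18,  0.19]))
box ((0.5077061057090759, 0.028874516487121582), (0.3595762550830841, 0.17059920728206635), 80.02374267578125) [ 0.3940412  -0.16019031] [0.6202466  0.21774073]
[207 198  12  12 117] [212.54700855 203.38461538] [0.50571564 0.13559138 0.0940664 ] [0.50547945 0.13594934 0.09303208] [0.04116894 0.04056693 0.01203171]
[235 205  13  12 115] [240.86086957 210.20869565] [0.48761565 0.03232334 0.09421619] [0.48662341 0.03236698 0.094328  ] [0.0406429  0.04304434 0.01148926]
[264 212  12  12 115] [269.45217391 217.27826087] [ 0.46871899 -0.0701194   0.09453668] [ 0.46816104 -0.07052899  0.09347872] [0.04024854 0.03958462 0.0109716 ]
```

View pics/b.png

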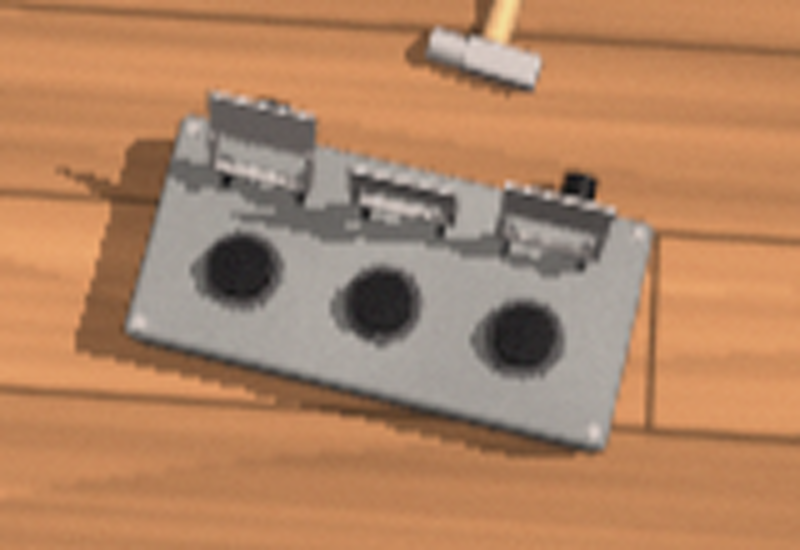

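>>> send_rows(
  moves="0 0 0 0 0 -0.147; -0.0425 -0.0438 0 0 0 0;-0.0425 -0.0438 0 0 0 0;-0.0425 -0.0438 0 0 0 0;-0.0425 -0.0438 0 0 0 0;-0.0425 -0.0438 0 0 0 0;-0.0425 -0.0438 0 0 0 0;-0.0425 -0.0438 0 0 0 0;-0.0425 -0.0438 0 0 0 0;-0.0425 -0.0438 0 0 0 0",
  fingers=-1,
)

```text
t: 1.35
tcp_pos: [0.5069, 0.1349, 0.2391]
orientation: [-0.0, 0.089, 0.996, 0.0]
contact_force: [0.3, 0.6, -0.3]
width: 0.0001
gripper_force: 0.0
```

```bash
cat >> h.py <<'E'
from scipy.spatial.transform import Rotation as R
yaw=-0.178
def st():
    s=env.sense(); q=s['orientation']; Rt=R.from_quat([q[1],q[2],q[3],q[0]])
    return s,Rt
def to(p):
    s,Rt=st(); return Rt.inv().apply(np.array(p)-s['tcp_pos']).round(4)
B=dict(L=(.5055,.1357),M=(.4872,.0323),R=(.4685,-.0703))
E
python3 - <<'E'
from h import *
s,Rt=st(); print(s['t'],s['tcp_pos'],Rt.as_matrix().round(3),s['width'],s['contact_force'])
for z in B: print(z,to((*B[z],.12)))
E
```

```text
1.35 [0.5068673  0.13487098 0.23912329] [[-0.984  0.177 -0.   ]
 [ 0.177  0.984  0.   ]
 [ 0.     0.    -1.   ]] 6.307084506164611e-05 [ 0.31921403  0.62978405 -0.27672227]
L [0.0014 0.0006 0.1191]
M [ 0.0011 -0.1045  0.1191]
R [ 0.0014 -0.2087  0.1191]
```

>>> send_rows(
  moves="0.0014 0.0006 0.05 0 0 0;0 0 0.05 0 0 0;0 0 0.027 0 0 0;0 0 0 0 0 0;0 0 0.003 0 0 0;0 0 0.002 0 0 0;0 0 0.002 0 0 0;0 0 0.002 0 0 0;0 0 0.001 0 0 0;0 0 0 0 0 0",
)

```text
t: 2.6
tcp_pos: [0.5048, 0.1375, 0.1023]
orientation: [-0.0, 0.089, 0.996, -0.0]
contact_force: [0.3, 0.4, 0.1]
width: -0.0003
gripper_force: 0.0
```

>>> send_rows(
  moves="0 0 0.0015 0 0 0;0 0 0.0015 0 0 0;0 0 0.0015 0 0 0;0 0 0 0 0 0",
)

```text
t: 3.1
tcp_pos: [0.5049, 0.1375, 0.0977]
orientation: [0.0, 0.089, 0.996, 0.0]
contact_force: [-0.0, -0.2, 1.2]
width: 0.0004
gripper_force: 0.9
```

>>> send_rows(
  moves="0 0 0.0015 0 0 0;0 0 0.0015 0 0 0;0 0 0.0015 0 0 0;0 0 0.0015 0 0 0;0 0 0.0015 0 0 0;0 0 0 0 0 0",
)

```text
t: 3.85
tcp_pos: [0.505, 0.1375, 0.0902]
orientation: [0.0, 0.089, 0.996, 0.0]
contact_force: [-0.8, -0.4, 3.5]
width: 0.0001
gripper_force: 1.8
```

>>> send_rows(
  moves="0 0 0.0015 0 0 0;0 0 0.001 0 0 0;0 0 0.0005 0 0 0;0 0 0 0 0 0;0 0 0 0 0 0",
)

```text
t: 4.47
tcp_pos: [0.505, 0.1375, 0.0873]
orientation: [0.0, 0.089, 0.996, 0.0]
contact_force: [-0.8, 0.2, 3.8]
width: 0.0001
gripper_force: 2.2
```

>>> send_rows(
  moves="0 0 0.001 0 0 0;0 0 0.0005 0 0 0;0 0 0 0 0 0;0 0 0 0 0 0",
)

```text
t: 4.97
tcp_pos: [0.505, 0.1375, 0.0858]
orientation: [0.0, 0.089, 0.996, 0.0]
contact_force: [-0.0, -0.2, 4.6]
width: 0.0002
gripper_force: 2.3
```

>>> send_rows(
  moves="0 0 -0.003 0 0 0;0 0 -0.003 0 0 0;0 0 -0.004 0 0 0;0 0 -0.004 0 0 0;0 0 -0.005 0 0 0;0 0 -0.01 0 0 0;0 0 0 0 0 0",
)

```text
t: 5.85
tcp_pos: [0.5054, 0.1375, 0.1157]
orientation: [0.001, 0.089, 0.996, 0.0]
contact_force: [-0.2, 0.3, 0.8]
width: -0.0
gripper_force: 0.0
```

```bash
python3 - <<'E'
from h import *
im,d,W=cloud('wrist'); cv2.imwrite('pics/c.png',im[...,::-1])
for z in B: print(z,to((*B[z],.112)))
E
```

```text
L [-0.0007 -0.0017  0.0033]
M [-0.001  -0.1067  0.0033]
R [-0.0007 -0.211   0.0032]
```

View pics/c.png

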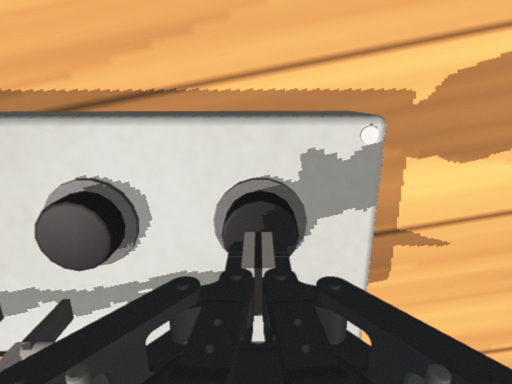

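The wrist view shows the left button at (258,220) out again after the press, so it is soft; the middle button is at (80,230).

>>> send_rows(
  moves="-0.001 -0.03 0 0 0 0;0 -0.045 0 0 0 0;0 -0.0315 0 0 0 0;0 0 0.008 0 0 0;0 0 0.004 0 0 0;0 0 0 0 0 0;0 0 0.0015 0 0 0;0 0 0.0015 0 0 0;0 0 0.0015 0 0 0;0 0 0 0 0 0",
)

```text
t: 7.15
tcp_pos: [0.4871, 0.0327, 0.0983]
orientation: [0.0, 0.089, 0.996, 0.0]
contact_force: [-0.3, 1.5, 1.7]
width: 0.0002
gripper_force: 0.9
```

>>> send_rows(
  moves="0 0 0.001 0 0 0;0 0 0.001 0 0 0;0 0 0 0 0 0",
)

```text
t: 7.52
tcp_pos: [0.4871, 0.0325, 0.0963]
orientation: [0.0, 0.089, 0.996, -0.0]
contact_force: [0.5, 2.0, 2.2]
width: 0.0001
gripper_force: 1.1
```

>>> send_rows(
  moves="0 0 0.0015 0 0 0;0 0 0.0015 0 0 0;0 0 0.0015 0 0 0;0 0 0.0015 0 0 0;0 0 0.0015 0 0 0;0 0 0.0015 0 0 0;0 0 0.0015 0 0 0;0 0 0 0 0 0;0 0 0 0 0 0",
)

```text
t: 8.65
tcp_pos: [0.4871, 0.0325, 0.0858]
orientation: [0.0, 0.089, 0.996, -0.0]
contact_force: [-0.0, 1.6, 4.2]
width: -0.0
gripper_force: 2.3
```

>>> send_rows(
  moves="0 0 -0.003 0 0 0;0 0 -0.003 0 0 0;0 0 -0.004 0 0 0;0 0 -0.004 0 0 0;0 0 -0.005 0 0 0;0 0 -0.01 0 0 0;0 -0.03 0 0 0 0;0 -0.045 0 0 0 0;0 -0.0293 0 0 0 0;0 0 0 0 0 0",
)

```text
t: 9.9
tcp_pos: [0.4687, -0.0719, 0.1153]
orientation: [0.0, 0.091, 0.996, -0.0]
contact_force: [-0.5, 0.8, 0.9]
width: -0.0003
gripper_force: 0.0
```

>>> send_rows(
  moves="0 0 0.008 0 0 0;0 0 0.004 0 0 0;0 0 0 0 0 0;0 0 0.0015 0 0 0;0 0 0.0015 0 0 0;0 0 0.0015 0 0 0;0 0 0 0 0 0",
)

```text
t: 10.78
tcp_pos: [0.4685, -0.0695, 0.0989]
orientation: [0.0, 0.089, 0.996, 0.0]
contact_force: [-1.4, 4.0, 8.4]
width: -0.0001
gripper_force: 4.1
```

>>> send_rows(
  moves="0 0 0.0015 0 0 0;0 0 0.001 0 0 0;0 0 0.001 0 0 0;0 0 0.001 0 0 0;0 0 0.001 0 0 0;0 0 0 0 0 0",
)

```text
t: 11.52
tcp_pos: [0.4686, -0.0703, 0.0925]
orientation: [-0.0, 0.089, 0.996, -0.0]
contact_force: [-0.2, -0.4, 0.1]
width: 0.0001
gripper_force: 0.0
```

>>> send_rows(
  moves="0 0 -0.01 0 0 0;0 0 -0.05 0 0 0;0 0 -0.05 0 0 0;0 0 -0.05 0 0 0;0 0.0522 0 0 0 0;0 0.0522 0 0 0 0;0 0 0 0 0 0",
)

```text
t: 12.4
tcp_pos: [0.4869, 0.0354, 0.2536]
orientation: [0.001, 0.086, 0.996, 0.0]
contact_force: [-0.5, -0.2, 0.6]
width: -0.0001
gripper_force: 0.0
```

```bash
python3 - <<'E'
from h import *
im,d,W=cloud('wrist'); cv2.imwrite('pics/d.png',im[...,::-1])
Z=W[...,2]
for z in B:
    p=np.hypot(W[...,0]-B[z][0],W[...,1]-B[z][1]); m=(p<.015)&(Z<.12); print(z,m.sum(),np.median(Z[m]) if m.any() else 0,to((*B[z],.15)))
E
```

```text
L 705 0.09483194066774592 [-0.0007  0.1036  0.1033]
M 707 0.09474309924402041 [-0.0006 -0.0014  0.1034]
R 648 0.08054237817007887 [ 0.     -0.1057  0.1034]
```

View pics/d.png

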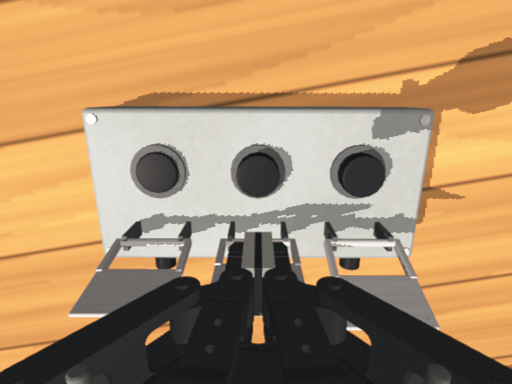

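The wrist view shows the right button at (158,172) in (14 mm down), and the middle (258,172) and left (360,172) out. All the guards are still open.

>>> send_rows(
  moves="-0.044 0 0 0 0 0;-0.044 0 0 0 0 0;-0.044 0 0 0 0 0;0 0 0 0 0 0;0 0 0.04 0 0 0;0 0 0.0346 0 0 0;0 0 0 0 0 0",
)

```text
t: 13.32
tcp_pos: [0.6134, 0.0087, 0.1756]
orientation: [-0.004, 0.089, 0.996, 0.0]
contact_force: [0.2, -0.3, -0.1]
width: -0.0001
gripper_force: 0.0
```

```bash
python3 - <<'E'
from h import *
print(to((*B['M'],.179)),to((*B['L'],.179)))
E
```

```text
[ 0.1284  0.0007 -0.0023] [ 0.1288  0.1058 -0.0024]
```

>>> send_rows(
  moves="0.017 0 -0.003 0 0 0;0.017 0 0 0 0 0;0.016 0 0 0 0 0;0.017 0 0.0017 0 0 0;0 0 0 0 0 0",
)

```text
t: 13.95
tcp_pos: [0.5503, 0.0209, 0.1813]
orientation: [0.001, 0.089, 0.996, -0.0]
contact_force: [-0.9, -0.7, -0.0]
width: -0.0
gripper_force: 0.0
```

>>> send_rows(
  moves="0.0158 0 0.006 0 0 0;0.0138 0 0.0099 0 0 0;0.0107 0 0.0132 0 0 0;0.007 0 0.0155 0 0 0;0.0027 0 0.0137 0 0 0;0 0 0 0 0 0",
)

```text
t: 14.7
tcp_pos: [0.5023, 0.0296, 0.1213]
orientation: [-0.0, 0.089, 0.996, -0.0]
contact_force: [0.1, 0.0, -0.6]
width: 0.0003
gripper_force: 0.0
```

>>> send_rows(
  moves="0 0 0.0015 0 0 0;0 0 0.0015 0 0 0;0 0 0.0015 0 0 0;0 0 0.001 0 0 0;0 0 0 0 0 0",
)

```text
t: 15.32
tcp_pos: [0.5021, 0.0299, 0.1161]
orientation: [0.0, 0.089, 0.996, -0.0]
contact_force: [0.6, 0.3, 3.6]
width: 0.0002
gripper_force: 1.6
```

>>> send_rows(
  moves="0 0 0.0005 0 0 0;0 0 -0.02 0 0 0;0 0 -0.06 0 0 0;0 0 -0.058 0 0 0;0 0 0 0 0 0;-0.039 0.035 0 0 0 0;-0.039 0.035 0 0 0 0;-0.039 0.035 0 0 0 0;0 0 0 0 0 0;0 0 0 0 0 0",
)

```text
t: 16.58
tcp_pos: [0.634, 0.1126, 0.2512]
orientation: [-0.002, 0.089, 0.996, -0.0]
contact_force: [-0.6, -0.5, -0.4]
width: 0.0002
gripper_force: 0.0
```

```bash
python3 - <<'E'
from h import *
im,d,W=cloud('wrist'); cv2.imwrite('pics/e.png',im[...,::-1])
print(to((*B['M'],.179)),to((*B['L'],.179)))
E
```

```text
[ 0.1299 -0.1046  0.0733] [0.1302 0.0004 0.0732]
```

View pics/e.png

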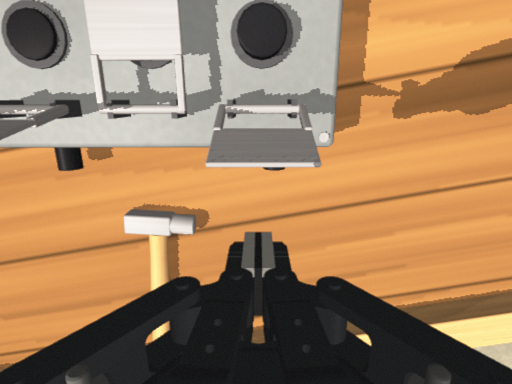

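The middle guard (135,55) lies level over its button. The left guard is still open at (265,150), and the fingers are behind it.

>>> send_rows(
  moves="0 0 0.04 0 0 0;0 0 0.033 0 0 0;0 0 0 0 0 0;0.018 0 0 0 0 0;0.017 0 0 0 0 0;0.017 0 0 0 0 0;0.017 0 0.0017 0 0 0;0 0 0 0 0 0",
)

```text
t: 17.62
tcp_pos: [0.567, 0.1247, 0.1803]
orientation: [0.001, 0.089, 0.996, 0.0]
contact_force: [0.8, -0.0, 0.6]
width: -0.0001
gripper_force: 0.0
```

>>> send_rows(
  moves="0.0158 0 0.006 0 0 0;0.0138 0 0.0099 0 0 0;0.0107 0 0.0132 0 0 0;0.007 0 0.0155 0 0 0;0.0027 0 0.0137 0 0 0;0 0 0 0 0 0",
)

```text
t: 18.38
tcp_pos: [0.5185, 0.1334, 0.1197]
orientation: [-0.001, 0.089, 0.996, -0.0]
contact_force: [-0.2, -0.2, -0.8]
width: 0.0001
gripper_force: 0.0
```

>>> send_rows(
  moves="0 0 0.0015 0 0 0;0 0 0.0015 0 0 0;0 0 0.001 0 0 0;0 0 0 0 0 0",
)

```text
t: 18.88
tcp_pos: [0.5186, 0.1337, 0.1163]
orientation: [0.0, 0.089, 0.996, 0.0]
contact_force: [-0.6, 0.4, 0.2]
width: 0.0001
gripper_force: 0.1
```

>>> send_rows(
  moves="0 0 0.0005 0 0 0;0 0 0 0 0 0;0 0 -0.02 0 0 0;0 0 -0.06 0 0 0;0 0 -0.06 0 0 0;0.05 0 -0.02 0 0 0;0.05 0 0 0 0 0;0 0 0 0 0 0;0 0 0 0 0 0",
)

```text
t: 20.0
tcp_pos: [0.4205, 0.1514, 0.276]
orientation: [0.001, 0.089, 0.996, 0.0]
contact_force: [0.5, 0.1, 0.5]
width: 0.0003
gripper_force: 0.0
```

```bash
python3 - <<'E'
from h import *
im,d,W=cloud('top'); im2,d2,W2=cloud('wrist')
cv2.imwrite('pics/f.png',np.hstack([cv2.resize(im[150:260,165:325,::-1],(400,275)),cv2.resize(im2[...,::-1],(367,275))]))
for n,w in(('top',W),('wrist',W2)):
  for k in B:
    for r in(-.017,.017): # front / rear part of button/plate
        c=np.array(B[k])+r*np.array([.984,-.177]); m=(np.hypot(*(w[...,:2]-c).transpose(2,0,1))<.006)&(w[...,2]<.15)
        print(n,k,r,m.sum(),np.median(w[...,2][m]) if m.any() else 0)
E
```

```text
top L -0.017 9 0.10659224577032389
top L 0.017 9 0.11001324387019018
top M -0.017 12 0.108078437218048
top M 0.017 9 0.10926504076768007
top R -0.017 9 0.07959183962923433
top R 0.017 8 0.08126749854563942
wrist L -0.017 76 0.08735181644633402
wrist L 0.017 0 0
wrist M -0.017 153 0.10797245624530949
wrist M 0.017 81 0.10866379335177528
wrist R -0.017 91 0.08028976320170439
wrist R 0.017 58 0.08061135757340146
```

View pics/f.png

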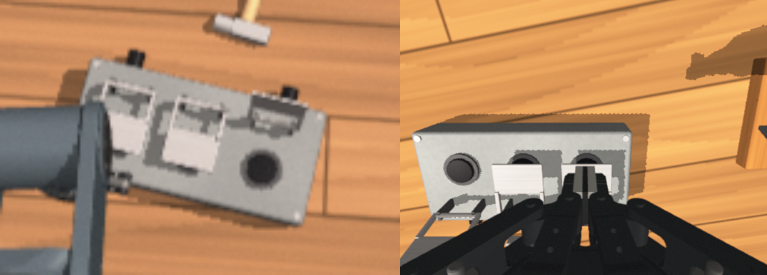

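The left and middle guards lie level (plate tops about 108 mm). The right button is in with its guard open, and the arm is clear.

```bash
python3 -c "
from rig import env
print(env.job_done())"
```

```text
the job is handed in; nothing more can be done
None
```

I pressed all three buttons from left to right: the right one is good, snapped in with its guard open, and the left and middle ones are soft, with their guards closed. The job is handed in at about 20 s; no verdict came back.

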